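# Pin the neck-clamp bar shut on a violin maker's jig

### The job

Swing the open steel clamp bar over the violin neck and right into its fork, then take the flanged steel locking pin out of the tool block and feel it down through the fork's upper ear and the eye of the bar until its flange sits flush on the ear. Work gently: never push or press on the jig, the bar or the pin with more than about 3 or 4 kg of force. Let go of everything, with the bar still shut, and leave the two gouges in the block and the small amber varnish jar where they are.

Things in the scene. Friction and masses are not known exactly. Their poses are not given: they have to be found in the camera images.
- jig: Plywood neck-holding board, 260 x 260 x 20 mm, fixed. Origin: centre of its underside; x along the violin neck on it (scroll at +x), z up. A steel clamp bridge (hinge post, bar, fork) crosses it along y. It is bolted tight through slots, shifted as a whole by an unmeasured amount, up to 15 mm either way along jig x and 5 mm along jig y: find it by feel or eye. The neck stays below 63 mm.
- ear_nominal (a point): Nominal centre of the hole's mouth on the top face of the fork's upper ear, (0, 90, 89) mm in the jig's frame, axes as the jig; the real one is off by the bridge's shift. Ear: steel, 34 (x) x 32 (y) x 12 mm, a vertical 12 mm hole in its middle, 89 mm above the bench.
- fork_nominal (a point): Nominal centre of the top of the fork's lower cheek, (0, 90, 57) mm in the jig's frame, also shifted with the bridge. The cheek has a wider 14 mm hole right under the ear's. The 20 mm gap between cheek and ear takes the bar's eye and is open to jig -x; a back wall 17 to 26 mm from the hole's axis on the +x side joins them, its top flush with the ear.
- hinge_nominal (a point): Nominal place of the bar's vertical hinge axis, at the bar's top face: (0, -90, 74) mm in the jig's frame, shifted with the bridge. The steel bar is 18 mm wide, 14 mm thick, its underside 60 mm above the bench. A round wooden knob, 18 mm diameter, stands on it 115 mm from the hinge axis, from 74 to 106 mm above the bench: push it there.
- bar (a joint): Bar angle, rad: 0 = shut, eye against the fork's back wall (hard stop). It starts open, swung to jig -x; at q it points along (-sin q, cos q) in the jig's x, y. Stiff (0.15 N m friction), stays where left. Its 28 mm square eye has a 12 mm hole 180 mm from the hinge; at 0 that is 1.5 mm too far to +x, at 0.008 it lines up. The pin's tapered nose draws it in from up to 2 mm off.
- pin: Plain steel locking pin, about 110 g, upright in one hole of the tool block; the only thing there with a square grip and flange. Origin: centre of the nose's end, z up the pin. Shank 10 mm diameter, 38 mm from nose to underside of flange, the last 7 mm tapering to 7.4 mm; flange 22 mm diameter, 4 mm thick. Nose 7 mm above the bench in the block, 51 mm when home in the fork.
- pin_tip (a point): Centre of the end of the pin's nose (the pin's origin).
- pin_grip (a point): Middle of the pin's square grip, 61 mm above its origin: grip 16 x 16 mm, 38 mm tall (42 to 80 mm from the nose), faces square to the pin's x and y. How the pin is turned about its axis does not matter in the fork.
- block: Wooden tool block 200 x 70 x 45 mm, fixed. Origin: centre of its underside; x along its row of three 14 mm holes at x = -70, 0, 70 mm, in which the pin and the two gouges stand in any order.
- gouge_a: Palm gouge with a turned wooden handle up to 29 mm diameter, standing in the block, its top 102 mm above the bench. Origin at its lower end, z up. Leave it there.
- gouge_b: The other gouge, the same as gouge_a. Leave it there.
- varnish: Small amber glass jar of varnish, 66 mm diameter, 75 mm tall, loose on the bench. Origin: centre of its underside. Leave it where it is.
Mind the look-alikes: they are no part of the job. Leave any blue or red look-alike of the pin alone.

How it is judged:
On the way, in this order (a step that is already met when the one before it is completed fails the run):
1. the bar is swung shut into the fork, the pin not yet in it (value of joint bar below 0.035 rad and not (horizontal distance between pin_tip and ear_nominal below 0.018 m and z of pin_tip in the frame of jig below 0.086 m)), for 0.2 s.
2. the pin's nose has entered the fork's upper ear, the bar still shut (horizontal distance between pin_tip and ear_nominal below 0.018 m and z of pin_tip in the frame of jig below 0.084 m and value of joint bar below 0.035 rad), for 0.1 s.
At the end, for the whole second after the job is handed in: The pin stands upright (within 4 degrees) in the fork, through ear and eye, its flange on the ear within 2.5 mm (nose 48 to 53.5 mm above the bench, within 18 mm of the nominal hole), at rest and let go; the bar is shut (angle below 0.035 rad) (horizontal distance between pin_tip and ear_nominal below 0.018 m and z of pin_tip in the frame of jig between 0.048 and 0.0535 m and angle between pin's own z axis and vertical below 0.07 rad and value of joint bar below 0.035 rad and linear speed of pin below 0.02 m/s and contact force between the fingers and pin below 0.1 N); the robot touches nothing.
It fails at once if the pin is pressed against the jig or its hardware with more than 40 N (contact force between pin and jig above 40 N).
It fails at once if the gripper or arm pushes the jig or the bar with more than 40 N (contact force between the arm and jig above 40 N).
It fails at once if the fingers push the jig or the bar with more than 40 N (contact force between the fingers and jig above 40 N).
It fails at once if a gouge is pulled out or knocked over (distance of any of gouge_a, gouge_b from where it was at the start of the episode above 0.02 m or angle between any of gouge_a, gouge_b's own z axis and vertical above 0.35 rad).
It fails at once if the varnish jar is moved (distance of varnish from where it was at the start of the episode above 0.03 m).
It also fails if it takes over 72 s, if anything falls off the work surface, if the arm or the gripper's body presses on something with over 40 N, if the wrist force passes 120 N, or if a joint passes its speed limit or range.

### The arm

A 6-joint arm with a two-finger parallel gripper is mounted at the origin on the work surface. World frame = base frame: x ahead of the robot, y to its left, z up, the work surface at z = 0. Lengths are in m, angles in rad, forces in N, time in s.
With the tool pointing down it reaches from about 0.35 to 0.775 m from the base axis. Payload 7.3 kg.
Tool frame: the origin (TCP) lies at the very end of the fingers, on their centre line; the grasp point (between the pads) lies 19 mm behind it; z points along the fingers, x is the direction in which the jaws open and shut, and the axes are right-handed (so a half turn about z gives the same grasp; the last joint's range is limited). The gripper opens to 92 mm and grips with 3 to 60 N. Pads are 19 mm wide; open, the fingers measure 130 mm over their backs; the gripper's body (75 mm by 190 mm) begins 47 mm behind the grasp point.
Start: joints at [-1.269, 0.342, 1.524, -0, 1.275, -0.146], TCP at [0.227, -0.473, 0.191] pointing down, gripper open.
Joint ranges: [-2.53, 2.53], [-0.77, 2.02], [0.04, 2.7], [-1, 4.14], [0.28, 2.66], [-3.11, 3.11]. Speed limits (rad/s): [2.57, 2.57, 3.14, 3.14, 3.14, 3.14].

### API

Orientations are given as [roll, pitch, yaw] about the fixed x, y, z axes, in that order (R = Rz(yaw) Ry(pitch) Rx(roll)).
In Python, from cell import robot, read_camera, nets gives the robot as it stands. The module is installed in compiled form; this text tells all that it offers.
- The arm moves only by the tool carry_out, never from a script. Its arguments are lists of equal length, an entry for each row: "translation": the shift along the tool's x, y, z in m, a list of three; "turn": the turn, a rotation vector about the tool's x, y, z in rad, a list of three; "gripper": the gripper's target within -1 to 1 (shut at 1, half-way at 0, fully open at -1). A call has 1 to 10 rows; each row shifts and turns the commanded pose from where the row before left it, along the tool's axes as they then stand; what a row does not reach is not made up. A row lasts 1/10 s, in which the tool goes at most 50 mm and 8.59 degrees, less where a joint would pass 70% of its speed; a pose out of reach is approached as far as the arm can. A call with a gripper value outside its range is refused whole. The fingers move at their own pace and stop on an object; "squeeze" is the grip in N (left out, the last holds). Time passes only in rows, so rows that do not move let the fingers close. It gives the time, the measured TCP pose, the force and the opening at its end, in the units of the state.
- robot.observe(): the state, without advancing time (a new reading comes with each control period).
- read_camera(name): name is "scene" or "top"; returns a dict with "img" (384x512x3 uint8, red, green, blue), "fx", "fy", "cx", "cy" (pixels), "world_from_camera" (4x4, takes a point from camera to world coordinates). Camera axes: x right, y down, z forward; pixel columns grow to the right and rows downward; lengths in m; the calibration is good to about 2 mm. A picture is of the moment at which its call begins. There is no depth.
- robot.hand_in(): hands the job in, once; it reports no verdict.
Trained networks look in a picture, given as the dict that the camera call returned (one of the last four; its "shot" number tells which), for a name from the list of things; names that differ only in an ending like _2 or _b are one class to them, and where a whole thing is asked for, a point or a joint stands for the part that bears it (a point fixed in the world has none). Each returns a list of dicts, best first, with "score" (0 to 1); they miss things now and then, are a little off and sometimes report something else, mostly with a low value. They report only what shows in the picture. A call takes as long as a camera call. They do not tell look-alikes from the thing itself.
- nets.regions_of(picture, name): "region" (384x512 bool, what is visible of it) and "pixel" ([column, row] in pixels, amid what is visible of it).
- nets.tip_of(picture, name): "pixel" ([column, row] in pixels: a listed point, or the origin of a listed thing).
The state is a dict: "time": time; "qpos": joint angles; "qvel": joint speeds; "joint_efforts": joint torques, N m; "tool_pos": TCP position; "tool_rot": TCP orientation; "contact_force": force on the tool from outside, world axes, zero at the start; "torque": the same for the moment, N m; "opening": finger opening in m.
Only numpy, scipy, OpenCV 4.12 (cv2) and the standard library are available. Lean on these libraries where they do the work, as an engineer would, in place of code of your own. Each camera call takes 0.05 s, during which the arm holds its last target. There are 200 camera calls.

## Working session

There is one attempt and no reset: what is moved stays moved. The work goes in short steps, Python scripts to look and compute and a tool call to move; the robot and the scene stay as the last step left them, time stands still between calls to the robot, and variables do not carry over. Pictures are saved under pics/ and viewed, about 8 in all and at most 12, crops included, and the job is handed in when it is done.

Besides the shell and the picture viewer there is one more tool, called after ">>>" as name(argument=value, ...), one argument or row to a line, values as JSON. carry_out: Moves the arm, as the interface text tells. Its arguments: {"type":"object","properties":{"translation":{"type":"array","items":{"type":"array","items":{"type":"number"}}},"turn":{"type":"array","items":{"type":"array","items":{"type":"number"}}},"gripper":{"type":"array","items":{"type":"number"}},"squeeze":{"type":"number"}},"required":["translation","turn","gripper"]}

```bash
mkdir -p pics; cat > h.py <<'E'
import numpy as np, cv2
from cell import robot, read_camera, nets
def ray(p,px):
    T=np.array(p["world_from_camera"]); d=np.array([(px[0]-p["cx"])/p["fx"],(px[1]-p["cy"])/p["fy"],1.])
    return T[:3,3], T[:3,:3]@d
def at_z(p,px,z):
    o,d=ray(p,px); return o+d*(z-o[2])/d[2]
def proj(p,X):
    T=np.linalg.inv(np.array(p["world_from_camera"])); c=T[:3,:3]@np.array(X)+T[:3,3]
    return np.array([p["fx"]*c[0]/c[2]+p["cx"],p["fy"]*c[1]/c[2]+p["cy"]])
def save(p,name): cv2.imwrite("pics/"+name,cv2.cvtColor(p["img"],cv2.COLOR_RGB2BGR))
E
python3 - <<'E'
from h import *
s=robot.observe(); print({k:np.round(v,3) for k,v in s.items()})
for n in ["top","scene"]:
    p=read_camera(n); save(p,n+"0.png"); print(n,p["fx"],p["cx"],p["cy"],np.round(p["world_from_camera"],3).tolist())
    for k in ["jig","pin","pin_tip","pin_grip","block","gouge_a","varnish","bar","ear_nominal","hinge_nominal","fork_nominal"]:
        try:
            t=nets.tip_of(p,k); print(k,"tip",[(np.round(a["pixel"],1).tolist(),round(a["score"],2)) for a in t[:4]])
        except Exception as e: print(k,e)
        try:
            t=nets.regions_of(p,k); print(k,"reg",[(np.round(a["pixel"],1).tolist(),round(a["score"],2),int(a["region"].sum())) for a in t[:4]])
        except Exception as e: print(k,e)
E
python3 -c "
import cv2,numpy as np
"
```

```text
{'time': np.float64(0.0), 'qpos': array([-1.269,  0.343,  1.525, -0.   ,  1.275, -0.146]), 'qvel': array([-0.   , -0.001, -0.001,  0.   , -0.002, -0.   ]), 'joint_efforts': array([ 2.0000e-03, -4.3123e+01, -2.4423e+01,  7.2000e-02,  5.6000e-02,
       -0.0000e+00]), 'tool_pos': array([ 0.227, -0.473,  0.191]), 'tool_rot': array([-3.141e+00,  1.000e-03, -1.123e+00]), 'contact_force': array([0.181, 0.186, 0.83 ]), 'torque': array([-0.043,  0.036, -0.009]), 'opening': np.float64(0.091)}
top 487.8815146833127 253.0337948987856 195.52380709647227 [[-0.015, -0.984, 0.178, 0.389], [-1.0, 0.012, -0.018, -0.066], [0.016, -0.178, -0.984, 1.042], [0.0, 0.0, 0.0, 1.0]]
jig tip [([173.0, 198.3], 0.86), ([120.2, 201.6], 0.54)]
jig reg [([166.2, 201.6], 0.67, 14408)]
pin tip [([306.0, 191.5], 0.64), ([306.9, 230.0], 0.56), ([361.6, 225.9], 0.48)]
pin reg [([369.1, 220.9], 0.64, 138), ([312.1, 223.7], 0.55, 105), ([308.2, 189.3], 0.52, 115)]
pin_tip tip [([308.6, 192.3], 0.52)]
pin_tip reg [([310.1, 187.5], 0.7, 118), ([312.1, 227.2], 0.53, 103)]
pin_grip tip [([315.1, 187.7], 0.56), ([368.3, 223.1]
[... 1739 characters left out ...]
.6, 271.8], 0.71, 2839)]
gouge_a tip [([129.3, 261.6], 0.71), ([177.5, 289.8], 0.61), ([304.2, 153.1], 0.41)]
gouge_a reg [([172.7, 264.6], 0.81, 273), ([153.2, 273.5], 0.67, 2871), ([120.5, 240.2], 0.65, 280)]
varnish tip [([201.1, 349.1], 0.58), ([149.4, 275.3], 0.53)]
varnish reg [([199.5, 339.4], 0.66, 1534)]
bar it knows: block, ear_nominal, fork_nominal, gouge, hinge_nominal, jig, pin, pin_grip, pin_tip, varnish
bar reg [([270.4, 173.3], 0.63, 425)]
ear_nominal tip [([304.6, 153.1], 0.56)]
ear_nominal reg [([289.5, 196.1], 0.61, 7091)]
hinge_nominal tip [([275.2, 196.6], 0.8)]
hinge_nominal reg [([289.6, 196.5], 0.69, 7158)]
fork_nominal tip [([303.1, 162.4], 0.88)]
fork_nominal reg []
```

View pics/top0.png

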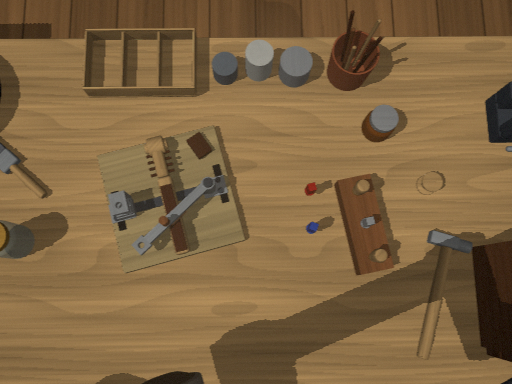

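View pics/scene0.png

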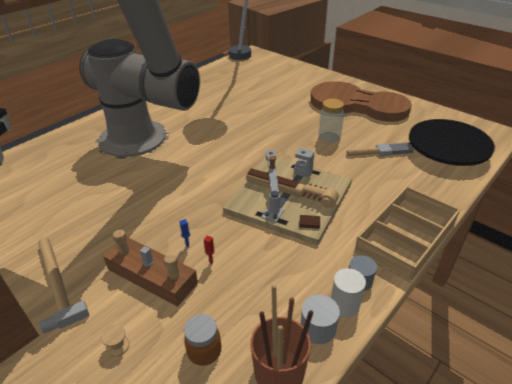

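```bash
python3 - <<'E'
from h import *
p=read_camera("top"); im=cv2.cvtColor(p["img"],cv2.COLOR_RGB2BGR)
a=cv2.resize(im[120:276,92:250],None,fx=3.6,fy=3.6,interpolation=cv2.INTER_CUBIC)
cv2.imwrite("pics/jigcrop.png",a)
b=cv2.resize(im[170:280,290:410],None,fx=5,fy=5,interpolation=cv2.INTER_CUBIC)
cv2.imwrite("pics/blockcrop.png",b)
# jig fit from mask hull at board top
r=nets.regions_of(p,"jig")[0]["region"].astype(np.uint8)
c=max(cv2.findContours(r,cv2.RETR_EXTERNAL,cv2.CHAIN_APPROX_NONE)[0],key=cv2.contourArea)
W=np.array([at_z(p,q[0],0.02)[:2] for q in c],np.float32)
print("jig rect",cv2.minAreaRect(W), cv2.boxPoints(cv2.minAreaRect(W)))
print([proj(p,[*q,0.02]).round(1).tolist() for q in cv2.boxPoints(cv2.minAreaRect(W))])
r=nets.regions_of(p,"block")[0]["region"].astype(np.uint8)
c=max(cv2.findContours(r,cv2.RETR_EXTERNAL,cv2.CHAIN_APPROX_NONE)[0],key=cv2.contourArea)
W=np.array([at_z(p,q[0],0.045)[:2] for q in c],np.float32)
print("block",cv2.minAreaRect(W))
print("gouges",[at_z(p,a["pixel"],0.095).round(4) for a in nets.regions_of(p,"gouge_a")[:2]], "block tip",at_z(p,nets.tip_of(p,"block")[0]["pixel"],0))
print("jar",at_z(p,nets.tip_of(p,"varnish")[0]["pixel"],0))
E
```

```text
jig rect ((0.5751846432685852, 0.090741828083992), (0.2690683603286743, 0.26120179891586304), 14.680953979492188) [[ 0.41194373  0.18298303]
 [ 0.47814173 -0.06969108]
 [ 0.73842555 -0.00149937]
 [ 0.67222756  0.25117475]]
[[123.9, 274.1], [246.2, 240.2], [213.5, 121.6], [96.0, 152.1]]
block ((0.5079002380371094, -0.3113468587398529), (0.20198917388916016, 0.08376637101173401), 10.605915069580078)
gouges [array([ 0.5675, -0.2989,  0.095 ]), array([ 0.4463, -0.3266,  0.095 ])] block tip [ 0.5128546 -0.3170151  0.       ]
jar [ 0.72400741 -0.36126878  0.        ]
```

View pics/jigcrop.png

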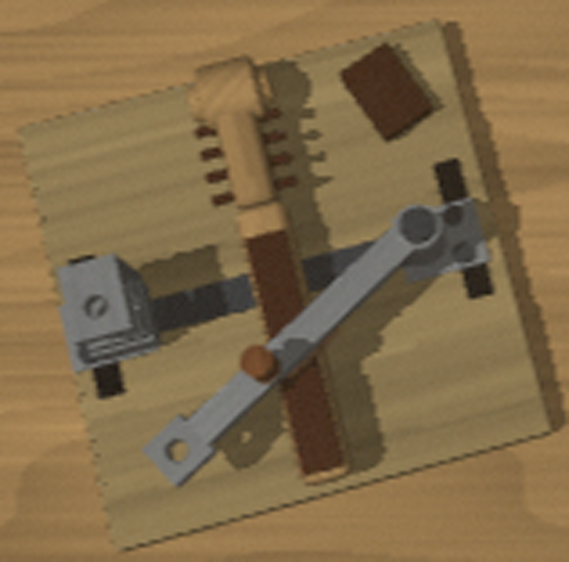

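View pics/blockcrop.png

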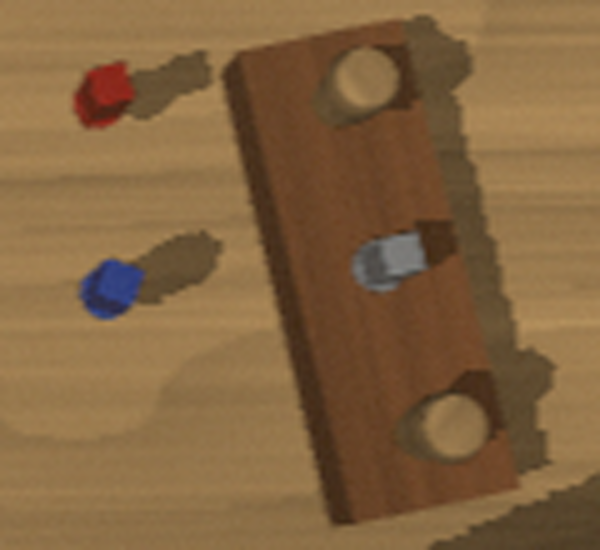

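The pin candidates are red (311,188), blue (312,227) and steel (370,221) in the block's middle hole. The steel one is the pin: it is the only one in the block with a square grip and flange, and the crop confirms it. The crop also shows the ear hole at about (118,205), hinge (208,183), knob (164,220) and eye (141,245).

```bash
python3 - <<'E'
from h import *
p=read_camera("top"); q=read_camera("scene")
f=lambda c,z:at_z(p,(c[0]/3.6-.36+92,c[1]/3.6-.36+120),z)
ear=f((96,307),.089);hin=f((419,227),.074);kn=f((260,363),.106);eye=f((178,450),.074)
corn=[f(c,.02) for c in [(20,130),(440,20),(558,432),(120,548)]]
print("ear",ear,"hinge",hin,"knob",kn,"eye",eye)
d=ear-hin; print("ear-hinge",np.hypot(*d[:2]),"yaw",np.degrees(np.arctan2(-d[0],d[1]))*1)
for v in (kn,eye): e=v-hin; print(np.hypot(*e[:2]), np.degrees(np.arctan2(-e[0],e[1])))
C=np.array(corn); print(C.mean(0), [np.linalg.norm(C[i]-C[(i+1)%4]) for i in range(4)], [np.degrees(np.arctan2(*(C[(i+1)%4]-C[i])[[1,0]])) for i in range(4)])
g=lambda c,z:at_z(p,(c[0]/5-.4+290,c[1]/5-.4+170),z)
print("pin top",g((407,252),.087),"g1",g((367,80),.102),"g2",g((458,427),.102),"flange",g((378,270),.049))
for P,n in((ear,"ear"),(kn,"knob"),(g((407,252),.087),"pintop"),(hin,"hinge")): print(n,"in scene",proj(q,P))
print("blue",at_z(p,(313,226),.08),"red",at_z(p,(312,187),.08))
im=cv2.cvtColor(q["img"],cv2.COLOR_RGB2BGR)
a=cv2.resize(im[140:240,220:355],None,fx=3.6,fy=3.6,interpolation=cv2.INTER_CUBIC)
b=cv2.resize(im[215:305,95:225],None,fx=3,fy=3,interpolation=cv2.INTER_CUBIC)
o=np.zeros((640 if 0 else 360+270-30,490,3),np.uint8); 
o[:330,:486]=a[:330]; o[330:600,:390]=b
cv2.imwrite("pics/sc.png",o)
E
```

```text
ear [0.54504978 0.18147485 0.089     ] hinge [0.59081986 0.00623555 0.074     ] knob [0.5108222  0.08867527 0.106     ] eye [0.46755826 0.13794057 0.074     ]
ear-hinge 0.18111794762899266 yaw 14.637855881671522
0.1148735512772659 44.13869108408048
0.18038746083433846 43.103299388411976
[0.57247552 0.08907824 0.02      ] [np.float64(0.25904796488105575), np.float64(0.2598723445264148), np.float64(0.25938536456913963), np.float64(0.2565806162024984)] [np.float64(-75.21267307538633), np.float64(-164.7450290958404), np.float64(104.06070608103286), np.float64(15.190283155622073)]
pin top [ 0.50897448 -0.31689734  0.087     ] g1 [ 0.57557256 -0.3010915   0.102     ] g2 [ 0.4390672  -0.32871562  0.102     ] flange [ 0.50647598 -0.31447629  0.049     ]
ear in scene [302.45993249 151.86138128]
knob in scene [270.50095595 157.05031526]
pintop in scene [143.51485002 250.01241284]
hinge in scene [273.7074417  195.07745597]
blue [ 0.49935874 -0.202433    0.08      ] red [ 0.57828375 -0.20332601  0.08      ]
```

View pics/sc.png

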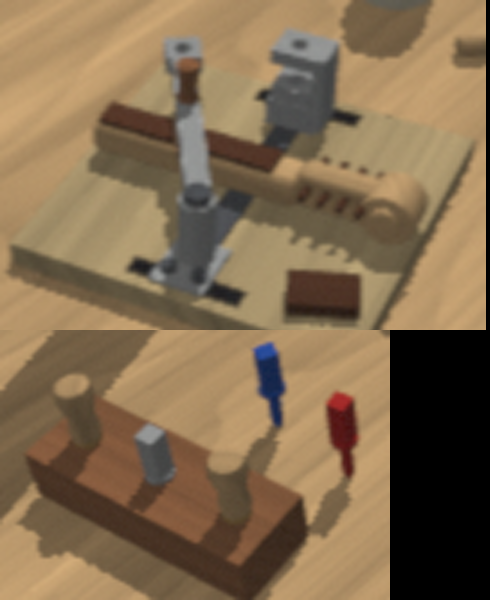

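The scene crop agrees with the top view: ear hole at (303,152) against a predicted (302.5,151.9), and the steel pin stands between the two gouges. I'll turn and close the gripper, then go behind the knob.

>>> carry_out(
  translation=[
    [0,0,0],
    [0,0,0],
    [0,0,0],
    [0,0,0],
    [0,0,0],
    [0,0,0],
    [0,0,0],
    [0,0,0],
    [0,0,0],
    [0,0,0],
  ],
  turn=[
    [0,0,-0.14],
    [0,0,-0.14],
    [0,0,-0.14],
    [0,0,-0.14],
    [0,0,-0.14],
    [0,0,-0.14],
    [0,0,-0.14],
    [0,0,-0.14],
    [0,0,-0.14],
    [0,0,-0.14],
  ],
  gripper=[1,1,1,1,1,1,1,1,1,1],
  squeeze=20,
)

```text
time: 3.6
tool_pos: [0.2273, -0.4733, 0.1915]
tool_rot: [3.141, -0.0, 0.283]
contact_force: [0.2, 0.1, -0.2]
opening: 0.0163
```

>>> carry_out(
  translation=[
    [0,0,0],
    [0,0,0],
    [0.026,-0.02,0],
    [0.026,-0.02,0],
    [0.026,-0.02,0],
    [0.026,-0.02,0],
    [0.026,-0.02,0],
    [0.026,-0.02,0],
    [0.026,-0.02,0],
    [0.026,-0.02,0],
  ],
  turn=[
    [0,0,-0.12],
    [0,0,-0.11],
    [0,0,0],
    [0,0,0],
    [0,0,0],
    [0,0,0],
    [0,0,0],
    [0,0,0],
    [0,0,0],
    [0,0,0],
  ],
  gripper=[1,1,1,1,1,1,1,1,1,1],
)

```text
time: 4.6
tool_pos: [0.3319, -0.2312, 0.1916]
tool_rot: [3.141, -0.0, 0.507]
contact_force: [0.7, -0.2, -0.5]
opening: 0.0002
```

>>> carry_out(
  translation=[
    [0.026,-0.02,0],
    [0.026,-0.02,0],
    [0.026,-0.02,0],
    [0.026,-0.02,0],
    [0.026,-0.02,0],
    [0.026,-0.02,0],
    [0.026,-0.02,0],
    [0.026,-0.02,0],
    [0.026,-0.02,0],
    [0,0,0],
  ],
  turn=[
    [0,0,0],
    [0,0,0],
    [0,0,0],
    [0,0,0],
    [0,0,0],
    [0,0,0],
    [0,0,0],
    [0,0,0],
    [0,0,0],
    [0,0,0],
  ],
  gripper=[1,1,1,1,1,1,1,1,1,1],
)

```text
time: 5.6
tool_pos: [0.4496, 0.0414, 0.1914]
tool_rot: [-3.141, -0.001, 0.511]
contact_force: [-0.5, 0.7, 0.1]
opening: 0.0005
```

>>> carry_out(
  translation=[
    [0.014,-0.0065,0],
    [0.014,-0.0065,0],
    [0,0,0.027],
    [0,0,0.027],
    [0,0,0.027],
    [0,0,0.027],
    [0,0,0],
    [0.006,0,0],
    [0.006,0,0],
    [0,0,0],
  ],
  turn=[
    [0,0,0],
    [0,0,0],
    [0,0,0],
    [0,0,0],
    [0,0,0],
    [0,0,0],
    [0,0,0],
    [0,0,0],
    [0,0,0],
    [0,0,0],
  ],
  gripper=[1,1,1,1,1,1,1,1,1,1],
)

```text
time: 6.6
tool_pos: [0.4794, 0.0697, 0.0848]
tool_rot: [3.14, -0.003, 0.507]
contact_force: [-0.3, -0.9, -0.4]
opening: 0.0007
```

```bash
python3 - <<'E'
from h import *
p=read_camera("top"); im=cv2.cvtColor(p["img"],cv2.COLOR_RGB2BGR); q=read_camera("scene"); im2=cv2.cvtColor(q["img"],cv2.COLOR_RGB2BGR)
a=cv2.resize(im[120:276,92:250],None,fx=2.5,fy=2.5,interpolation=cv2.INTER_CUBIC); b=cv2.resize(im2[110:266,200:358],None,fx=2.5,fy=2.5,interpolation=cv2.INTER_CUBIC)
cv2.imwrite("pics/push1.png",np.hstack([a,b]))
E
```

```text
(no output)
```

View pics/push1.png

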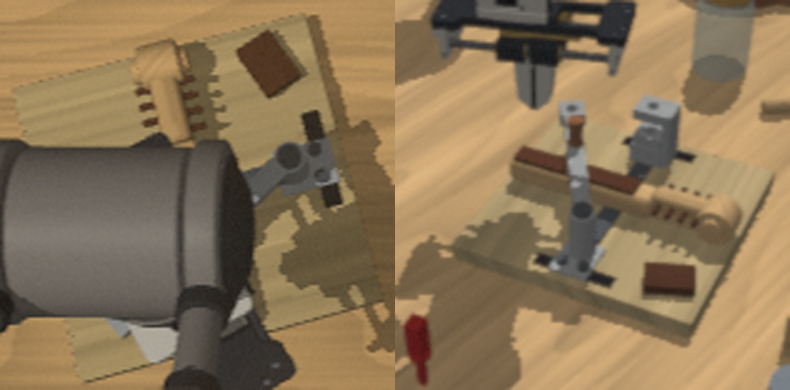

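>>> carry_out(
  translation=[
    [0.004,0,0],
    [0.004,0,0],
    [0.004,0,0],
    [0.004,0,0],
    [0.004,0,0],
    [0.004,0,0],
    [0.004,0,0],
    [0.004,0,0],
    [0.004,0,0],
    [0.004,0,0],
  ],
  turn=[
    [0,0,0],
    [0,0,0],
    [0,0,0],
    [0,0,0],
    [0,0,0],
    [0,0,0],
    [0,0,0],
    [0,0,0],
    [0,0,0],
    [0,0,0],
  ],
  gripper=[1,1,1,1,1,1,1,1,1,1],
)

```text
time: 7.7
tool_pos: [0.5126, 0.089, 0.0834]
tool_rot: [3.142, 0.0, 0.507]
contact_force: [-0.1, -0.1, 0.8]
opening: 0.0008
```

>>> carry_out(
  translation=[
    [0.002,0,0],
    [0.002,0,0],
    [0.002,0,0],
    [0.002,0,0],
    [0.002,0,0],
    [0.002,0,0],
    [0,0,0],
  ],
  turn=[
    [0,0,0],
    [0,0,0],
    [0,0,0],
    [0,0,0],
    [0,0,0],
    [0,0,0],
    [0,0,0],
  ],
  gripper=[1,1,1,1,1,1,1],
)

```text
time: 8.4
tool_pos: [0.523, 0.0947, 0.0834]
tool_rot: [3.141, -0.0, 0.507]
contact_force: [0.7, 0.1, 0.3]
opening: 0.0004
```

```bash
python3 - <<'E'
from h import *
q=read_camera("scene"); im2=cv2.cvtColor(q["img"],cv2.COLOR_RGB2BGR)
cv2.imwrite("pics/push2.png",cv2.resize(im2[110:240,220:358],None,fx=4,fy=4,interpolation=cv2.INTER_CUBIC))
E
```

```text
(no output)
```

View pics/push2.png

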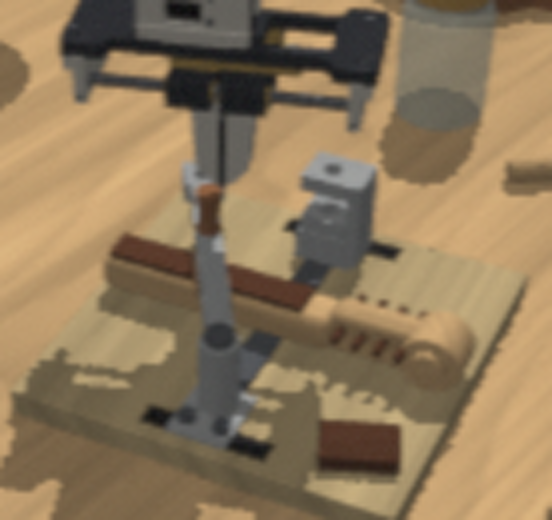

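```bash
python3 - <<'E'
from h import *
q=read_camera("scene");s=robot.observe();print(s["tool_pos"],s["time"])
print("tcp",proj(q,s["tool_pos"]),"knob top nominal",proj(q,[.511,.089,.106]),"knob bottom",proj(q,[.511,.089,.074]))
R=lambda z:[np.round(proj(q,np.array(s["tool_pos"])+[a*.019*.8747,a*.019*.4847,z]),1) for a in(-1,1)]
print("finger x extents",R(0),R(.05))
E
```

```text
[0.52275399 0.09463346 0.08338617] 8.5
tcp [275.42790833 164.88922016] knob top nominal [270.63474691 157.02073452] knob bottom [270.57706064 167.04877617]
finger x extents [array([268.3, 164.1]), array([282.6, 165.7])] [array([268.3, 148. ]), array([283.1, 149.7])]
```

```bash
python3 - <<'E'
from h import *
q=read_camera("scene")
for t,obs in(([.4794,.0697,.0848],(256,152.8)),([.52275,.0946,.0834],(275.5,156.5))):
    t=np.array(t);print("tcp",proj(q,t),"obs",obs,"z+27",proj(q,t+[0,0,.027]),"back30",proj(q,t+[-.02,.022,0]))
print(robot.observe()["qpos"])
# scan pixel column profile through the finger
im=q["img"]; 
for c in (270,273,276,279,282): print(c,[int(v) for v in im[140:172,c].mean(1)])
E
```

```text
tcp [256.66511744 162.43348565] obs (256, 152.8) z+27 [256.48938319 153.91017116] back30 [256.53793278 155.96319255]
tcp [275.41860635 164.89008689] obs (275.5, 156.5) z+27 [275.54613736 156.34901409] back30 [274.91311364 158.32815569]
[ 3.47896281e-02  4.64767658e-01  1.65810135e+00 -1.13774070e-04
  1.01889833e+00 -4.72158617e-01]
270 [97, 96, 96, 96, 96, 98, 95, 97, 96, 95, 98, 98, 94, 92, 110, 145, 121, 105, 95, 68, 60, 64, 68, 69, 68, 67, 60, 62, 72, 94, 98, 97]
273 [92, 92, 92, 92, 93, 93, 91, 90, 92, 92, 86, 87, 89, 88, 90, 97, 100, 98, 74, 57, 49, 51, 51, 56, 53, 54, 52, 52, 67, 102, 130, 133]
276 [76, 73, 74, 75, 76, 76, 77, 76, 77, 76, 77, 77, 76, 77, 76, 83, 103, 126, 128, 135, 147, 154, 152, 151, 150, 147, 146, 137, 140, 139, 148, 152]
279 [96, 96, 95, 95, 96, 96, 96, 96, 96, 96, 97, 97, 96, 101, 117, 141, 149, 154, 156, 156, 153, 150, 151, 150, 151, 151, 150, 150, 151, 151, 150, 152]
282 [93, 93, 94, 93, 94, 90, 89, 94, 106, 113, 115, 128, 130, 143, 147, 150, 153, 151, 152, 149, 152, 151, 152, 152, 152, 151, 151, 152, 152, 153, 154, 155]
```

The picture shows the knob still at (272,157) and the fingertip at (276,156), about 9 px above where the reading puts it. The tip seems to be about 27 mm higher than reported, so it passed over the knob. I'll check by feel, lowering onto the knob in small steps.

>>> carry_out(
  translation=[
    [0,0,0.001],
    [0,0,0.001],
    [0,0,0],
  ],
  turn=[
    [0,0,0],
    [0,0,0],
    [0,0,0],
  ],
  gripper=[1,1,1],
)

```text
time: 8.85
tool_pos: [0.5226, 0.0946, 0.0812]
tool_rot: [-3.142, 0.0, 0.507]
contact_force: [-0.3, -0.2, 0.4]
opening: 0.0003
```

>>> carry_out(
  translation=[
    [0,0,0.0005],
    [0,0,0.0005],
    [0,0,0],
  ],
  turn=[
    [0,0,0],
    [0,0,0],
    [0,0,0],
  ],
  gripper=[1,1,1],
)

```text
time: 9.15
tool_pos: [0.5227, 0.0946, 0.0803]
tool_rot: [3.142, 0.0, 0.507]
contact_force: [0.3, 0.7, 0.1]
opening: 0.0008
```

>>> carry_out(
  translation=[
    [0,0,0.0005],
    [0,0,0.0005],
    [0,0,0],
  ],
  turn=[
    [0,0,0],
    [0,0,0],
    [0,0,0],
  ],
  gripper=[1,1,1],
)

```text
time: 9.45
tool_pos: [0.5227, 0.0946, 0.0793]
tool_rot: [3.142, 0.0, 0.507]
contact_force: [1.0, -0.7, -0.5]
opening: 0.0004
```

>>> carry_out(
  translation=[
    [0,0,0.0005],
    [0,0,0.0005],
    [0,0,0],
  ],
  turn=[
    [0,0,0],
    [0,0,0],
    [0,0,0],
  ],
  gripper=[1,1,1],
)

```text
time: 9.75
tool_pos: [0.5227, 0.0946, 0.0783]
tool_rot: [3.142, 0.0, 0.507]
contact_force: [0.2, -0.4, 0.2]
opening: 0.0004
```

>>> carry_out(
  translation=[
    [0,0,0.0005],
    [0,0,0.0005],
    [0,0,0],
  ],
  turn=[
    [0,0,0],
    [0,0,0],
    [0,0,0],
  ],
  gripper=[1,1,1],
)

```text
time: 10.05
tool_pos: [0.5227, 0.0946, 0.0773]
tool_rot: [3.142, 0.0, 0.507]
contact_force: [0.5, 0.2, -0.5]
opening: 0.0004
```

```bash
python3 - <<'E'
from h import *
q=read_camera("scene"); im2=cv2.cvtColor(q["img"],cv2.COLOR_RGB2BGR)
cv2.imwrite("pics/push3.png",cv2.resize(im2[120:190,235:315],None,fx=7,fy=7,interpolation=cv2.INTER_CUBIC))
E
```

```text
(no output)
```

View pics/push3.png

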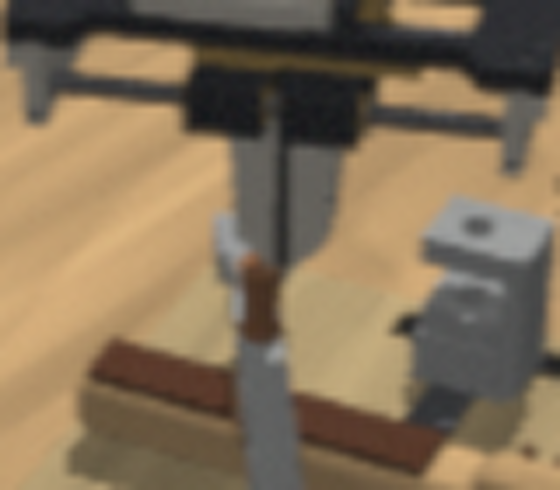

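```bash
python3 - <<'E'
from h import *
q=read_camera("scene"); p=read_camera("top"); s=robot.observe(); t=s["tool_pos"]
for z in (.0773,.09,.1): print(z,at_z(q,(275.7,158),z)-t)
print("push1",at_z(q,(256,152.8),.0848)-np.array([.4794,.0697,.0848]))
print("tcp in top",proj(p,t))
im=cv2.cvtColor(p["img"],cv2.COLOR_RGB2BGR)
cv2.imwrite("pics/push4.png",np.hstack([cv2.resize(im[120:290,80:270],None,fx=4,fy=4,interpolation=cv2.INTER_CUBIC)[:600,:790]]))
E
```

```text
0.0773 [-0.02489003  0.03125619 -0.0001093 ]
0.09 [-0.01342687  0.01717454  0.0125907 ]
0.1 [-0.00440077  0.00608663  0.0225907 ]
push1 [-3.10623456e-02  3.22530035e-02 -1.38777878e-17]
tcp in top [163.31756734 216.38080322]
```

View pics/push4.png

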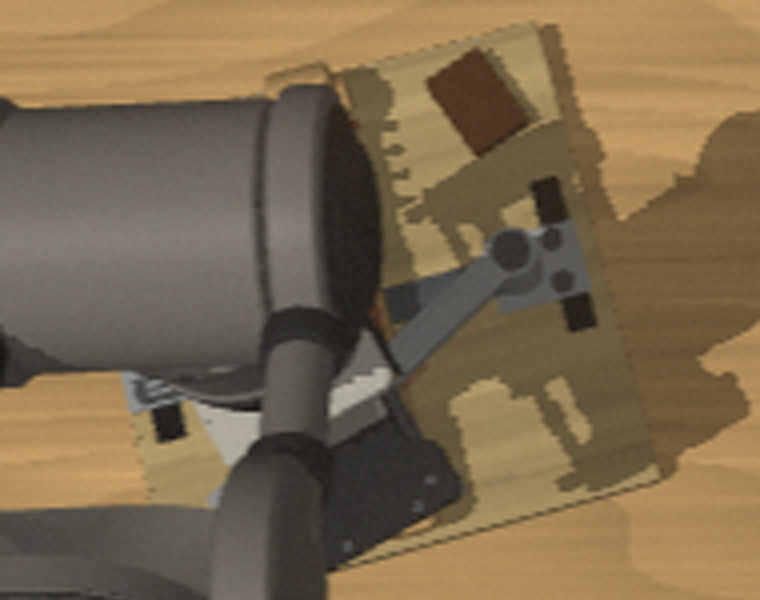

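```bash
python3 - <<'E'
from h import *
p=read_camera("top"); s=robot.observe(); t=np.array(s["tool_pos"]);print(s["time"])
y=s["tool_rot"][2];u=np.array([np.cos(y),np.sin(y),0]);v=np.array([-u[1],u[0],0])
for n,o in(("read",[0,0,0]),("z+27",[0,0,.027]),("shift",[-.025,.031,0])):
  for z in(.066,.1):
    print(n,z,[((proj(p,t+o+[0,0,z]-.095*u+b*.0375*v)-[80,120])*4).round(0).tolist() for b in(-1,1)])
E
```

```text
10.25
read 0.066 [[480.0, 504.0], [335.0, 586.0]]
read 0.1 [[473.0, 498.0], [322.0, 584.0]]
z+27 0.066 [[474.0, 499.0], [325.0, 584.0]]
z+27 0.1 [[467.0, 493.0], [311.0, 581.0]]
shift 0.066 [[411.0, 560.0], [265.0, 643.0]]
shift 0.1 [[402.0, 556.0], [250.0, 643.0]]
```

The bar hasn't moved. The gripper's outline in the top view, crop corners (460,480) and (340,565), matches the reported x and y, so only the height is off, by about +27 mm. I'll back off and come down further, watching the force.

>>> carry_out(
  translation=[
    [0,0,-0.01],
    [-0.016,0,0],
    [-0.016,0,0],
    [-0.016,0,0],
    [0,0,0.01],
    [0,0,0.003],
    [0,0,0.003],
    [0,0,0.003],
    [0,0,0],
  ],
  turn=[
    [0,0,0],
    [0,0,0],
    [0,0,0],
    [0,0,0],
    [0,0,0],
    [0,0,0],
    [0,0,0],
    [0,0,0],
    [0,0,0],
  ],
  gripper=[1,1,1,1,1,1,1,1,1],
)

```text
time: 11.15
tool_pos: [0.4809, 0.0715, 0.0679]
tool_rot: [-3.141, 0.001, 0.507]
contact_force: [0.2, -0.1, -0.5]
opening: 0.0004
```

>>> carry_out(
  translation=[
    [0,0,0.001],
    [0,0,0.001],
    [0,0,0.001],
    [0,0,0.001],
    [0,0,0],
  ],
  turn=[
    [0,0,0],
    [0,0,0],
    [0,0,0],
    [0,0,0],
    [0,0,0],
  ],
  gripper=[1,1,1,1,1],
)

```text
time: 11.65
tool_pos: [0.4808, 0.0713, 0.0643]
tool_rot: [3.142, 0.0, 0.507]
contact_force: [1.2, 0.1, -0.5]
opening: 0.0006
```

>>> carry_out(
  translation=[
    [0,0,0.001],
    [0,0,0.001],
    [0,0,0.001],
    [0,0,0],
  ],
  turn=[
    [0,0,0],
    [0,0,0],
    [0,0,0],
    [0,0,0],
  ],
  gripper=[1,1,1,1],
)

```text
time: 12.05
tool_pos: [0.4807, 0.0713, 0.0612]
tool_rot: [-3.142, 0.0, 0.507]
contact_force: [0.3, -0.0, -0.3]
opening: 0.0006
```

>>> carry_out(
  translation=[
    [0,0,0.001],
    [0,0,0.001],
    [0,0,0.001],
    [0,0,0.001],
    [0,0,0.001],
    [0,0,0],
  ],
  turn=[
    [0,0,0],
    [0,0,0],
    [0,0,0],
    [0,0,0],
    [0,0,0],
    [0,0,0],
  ],
  gripper=[1,1,1,1,1,1],
)

```text
time: 12.65
tool_pos: [0.4807, 0.0713, 0.0562]
tool_rot: [-3.142, 0.0, 0.507]
contact_force: [0.4, -0.8, -0.4]
opening: 0.0004
```

>>> carry_out(
  translation=[
    [0.003,0,0],
    [0.003,0,0],
    [0.003,0,0],
    [0.003,0,0],
    [0.003,0,0],
    [0.003,0,0],
  ],
  turn=[
    [0,0,0],
    [0,0,0],
    [0,0,0],
    [0,0,0],
    [0,0,0],
    [0,0,0],
  ],
  gripper=[1,1,1,1,1,1],
)

```text
time: 13.25
tool_pos: [0.496, 0.0803, 0.0562]
tool_rot: [-3.141, 0.001, 0.507]
contact_force: [-3.0, -0.1, 2.0]
opening: 0.0004
```

```bash
python3 - <<'E'
from h import *
q=read_camera("scene"); im2=cv2.cvtColor(q["img"],cv2.COLOR_RGB2BGR)
cv2.imwrite("pics/push5.png",cv2.resize(im2[120:190,235:315],None,fx=7,fy=7,interpolation=cv2.INTER_CUBIC))
E
```

```text
(no output)
```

View pics/push5.png

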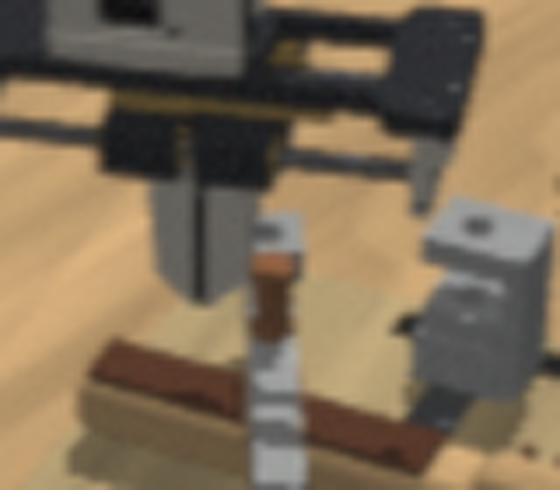

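The fingers now push the knob: it has moved to about (274,157) and the force is about 3 N. I'll keep pushing.

>>> carry_out(
  translation=[
    [0.004,0,0],
    [0.004,0,0],
    [0.004,0,0],
    [0.004,0,0],
    [0.004,0,0],
    [0.004,0,0],
    [0.004,0,0],
    [0.004,0,0],
  ],
  turn=[
    [0,0,0],
    [0,0,0],
    [0,0,0],
    [0,0,0],
    [0,0,0],
    [0,0,0],
    [0,0,0],
    [0,0,0],
  ],
  gripper=[1,1,1,1,1,1,1,1],
)

```text
time: 14.1
tool_pos: [0.5249, 0.0958, 0.0564]
tool_rot: [3.141, -0.0, 0.507]
contact_force: [-1.4, 1.0, 2.4]
opening: 0.0004
```

>>> carry_out(
  translation=[
    [0.002,0,0],
    [0.002,0,0],
    [0.002,0,0],
    [0.002,0,0],
    [0,0,0],
  ],
  turn=[
    [0,0,0],
    [0,0,0],
    [0,0,0],
    [0,0,0],
    [0,0,0],
  ],
  gripper=[1,1,1,1,1],
)

```text
time: 14.6
tool_pos: [0.5319, 0.0994, 0.0564]
tool_rot: [3.141, -0.0, 0.507]
contact_force: [-0.8, 0.5, 0.9]
opening: 0.0002
```

```bash
python3 - <<'E'
from h import *
from scipy.optimize import minimize_scalar
q=read_camera("scene")
for t,o in(([.496,.0803,.0562],(263.6,163.0)),([.5227,.0946,.0773],(275.7,158)),([.4794,.0697,.0848],(256,152.8))):
    r=minimize_scalar(lambda z:np.sum((proj(q,np.array(t)+[0,0,z])-o)**2),bounds=(-.05,.1),method="bounded");print(r.x,r.fun)
E
```

```text
0.028681693779699872 0.23186392272289202
0.027934842897784647 0.03746073270087046
0.030483719087732265 0.21752382141260437
```

>>> carry_out(
  translation=[
    [0.001,0,0],
    [0.001,0,0],
    [0.001,0,0],
    [0.001,0,0],
    [0,0,0],
  ],
  turn=[
    [0,0,0],
    [0,0,0],
    [0,0,0],
    [0,0,0],
    [0,0,0],
  ],
  gripper=[1,1,1,1,1],
)

```text
time: 15.15
tool_pos: [0.5353, 0.1014, 0.0564]
tool_rot: [3.141, -0.0, 0.507]
contact_force: [0.2, -1.3, 2.0]
opening: 0.0005
```

>>> carry_out(
  translation=[
    [0.001,0,0],
    [0.001,0,0],
    [0,0,0],
  ],
  turn=[
    [0,0,0],
    [0,0,0],
    [0,0,0],
  ],
  gripper=[1,1,1],
)

```text
time: 15.45
tool_pos: [0.537, 0.1024, 0.0564]
tool_rot: [3.141, -0.0, 0.507]
contact_force: [-0.4, -1.8, 1.0]
opening: 0.0005
```

>>> carry_out(
  translation=[
    [0.001,0,0],
    [0,0,0],
  ],
  turn=[
    [0,0,0],
    [0,0,0],
  ],
  gripper=[1,1],
)

```text
time: 15.65
tool_pos: [0.5378, 0.1029, 0.0564]
tool_rot: [3.141, -0.0, 0.507]
contact_force: [-0.2, -1.3, 2.0]
opening: 0.0004
```

>>> carry_out(
  translation=[
    [0.001,0,0],
    [0.001,0,0],
    [0,0,0],
  ],
  turn=[
    [0,0,0],
    [0,0,0],
    [0,0,0],
  ],
  gripper=[1,1,1],
)

```text
time: 15.95
tool_pos: [0.5395, 0.1039, 0.0564]
tool_rot: [3.141, -0.0, 0.507]
contact_force: [-0.8, -1.3, 1.6]
opening: 0.0002
```

>>> carry_out(
  translation=[
    [0.001,0,0],
    [0,0,0],
  ],
  turn=[
    [0,0,0],
    [0,0,0],
  ],
  gripper=[1,1],
)

```text
time: 16.15
tool_pos: [0.5404, 0.1044, 0.0564]
tool_rot: [3.141, -0.0, 0.507]
contact_force: [-0.7, -2.1, 1.3]
opening: 0.0006
```

```bash
python3 - <<'E'
from h import *
q=read_camera("scene"); im=q["img"].astype(int)
# knob: brown blob near expected
m=(im[...,0]-im[...,2]>35)&(im.mean(2)<110); 
k=lambda qq:np.array([.5908,.007,0])+.115*np.array([-np.sin(qq+.2566),np.cos(qq+.2566),0])
for qq in(0,.02,.035,.05,.1): print(qq,proj(q,k(qq)+[0,0,.106]).round(1),proj(q,k(qq)+[0,0,.08]).round(1))
sub=m[140:185,270:310]
for r in range(142,176): print(r,"".join("#" if x else "." for x in m[r,265:315]))
E
```

```text
0 [293.1 159.3] [292.7 167.6]
0.02 [292.3 159.1] [291.9 167.3]
0.035 [291.7 159. ] [291.3 167.2]
0.05 [291.  158.8] [290.7 167. ]
0.1 [288.9 158.4] [288.6 166.5]
142 ...............................#..................
143 ...#..............................#...............
144 ....#.......................................##....
145 ....#.............................................
146 ....#.........................####................
147 ......###....................#..........####......
148 ..................................................
149 ...........................##.....................
150 ..................................................
151 ..................................................
152 ..................................................
153 ..................................................
154 ..................................................
155 ..................................................
156 ..................................................
157 ..................................................
158 .........................#........................
159
[... 231 characters left out ...]
...............###......................
164 .........................##.......................
165 .........................##.......................
166 .........................##.......................
167 .........................####.....................
168 .........................##.......................
169 .........................####.....................
170 .................................................#
171 ..................................................
172 #.................................................
173 ####..............................................
174 ########..........................................
175 ###########.......................................
```

>>> carry_out(
  translation=[
    [0.001,0,0],
    [0,0,0],
  ],
  turn=[
    [0,0,0],
    [0,0,0],
  ],
  gripper=[1,1],
)

```text
time: 16.4
tool_pos: [0.5412, 0.1049, 0.0564]
tool_rot: [3.142, -0.0, 0.507]
contact_force: [-0.7, -2.0, 1.5]
opening: 0.0008
```

>>> carry_out(
  translation=[
    [0.001,0,0],
    [0,0,0],
  ],
  turn=[
    [0,0,0],
    [0,0,0],
  ],
  gripper=[1,1],
)

```text
time: 16.6
tool_pos: [0.5421, 0.1053, 0.0564]
tool_rot: [3.141, -0.0, 0.507]
contact_force: [-1.0, -1.3, 1.1]
opening: 0.0005
```

>>> carry_out(
  translation=[
    [0.0005,0,0],
    [0,0,0],
  ],
  turn=[
    [0,0,0],
    [0,0,0],
  ],
  gripper=[1,1],
)

```text
time: 16.8
tool_pos: [0.5425, 0.1056, 0.0564]
tool_rot: [3.141, 0.0, 0.507]
contact_force: [-0.3, -1.8, 2.1]
opening: 0.0005
```

>>> carry_out(
  translation=[
    [0.001,0,0],
    [0,0,0],
  ],
  turn=[
    [0,0,0],
    [0,0,0],
  ],
  gripper=[1,1],
)

```text
time: 17.0
tool_pos: [0.5434, 0.1061, 0.0564]
tool_rot: [3.141, -0.0, 0.507]
contact_force: [-0.4, -2.0, 1.7]
opening: 0.0005
```

>>> carry_out(
  translation=[
    [0.0005,0,0],
    [0,0,0],
  ],
  turn=[
    [0,0,0],
    [0,0,0],
  ],
  gripper=[1,1],
)

```text
time: 17.2
tool_pos: [0.5436, 0.1062, 0.0564]
tool_rot: [3.142, 0.001, 0.507]
contact_force: [-0.7, -3.8, 2.1]
opening: 0.0004
```

>>> carry_out(
  translation=[
    [0.0005,0,0],
    [0,0,0],
  ],
  turn=[
    [0,0,0],
    [0,0,0],
  ],
  gripper=[1,1],
)

```text
time: 17.4
tool_pos: [0.5436, 0.1062, 0.0563]
tool_rot: [-3.142, 0.001, 0.507]
contact_force: [-2.4, -4.1, 2.6]
opening: 0.0006
```

>>> carry_out(
  translation=[
    [0.0005,0,0],
    [0.0005,0,0],
    [0,0,0],
  ],
  turn=[
    [0,0,0],
    [0,0,0],
    [0,0,0],
  ],
  gripper=[1,1,1],
)

```text
time: 17.7
tool_pos: [0.5438, 0.1063, 0.0562]
tool_rot: [-3.141, 0.003, 0.507]
contact_force: [-6.1, -5.8, 3.5]
opening: 0.0004
```

>>> carry_out(
  translation=[
    [-0.01,0,0],
    [-0.02,0,0],
    [-0.02,0,0],
    [0,0,-0.03],
    [0,0,-0.04],
    [0,0,-0.04],
    [0,0.04,0],
    [0,0.04,0],
    [0,0.04,0],
    [0,0.04,0],
  ],
  turn=[
    [0,0,0],
    [0,0,0],
    [0,0,0],
    [0,0,0],
    [0,0,0],
    [0,0,0],
    [0,0,0],
    [0,0,0],
    [0,0,0],
    [0,0,0],
  ],
  gripper=[1,1,1,1,1,1,1,1,1,1],
)

```text
time: 18.7
tool_pos: [0.5796, -0.058, 0.1665]
tool_rot: [-3.141, -0.001, 0.507]
contact_force: [0.2, 1.3, -0.0]
opening: 0.0006
```

The bar is against the hard stop, where the force rose to about 9 N without further motion. I've backed off, and next I go above the pin.

>>> carry_out(
  translation=[
    [0,0,0],
    [0,0,0],
    [0,0,0],
    [0,0,0],
    [0,0,0],
    [0,0,0],
    [0,0,0],
    [0,0,0],
    [0,0,0],
  ],
  turn=[
    [0,0,-0.14],
    [0,0,-0.14],
    [0,0,-0.14],
    [0,0,-0.14],
    [0,0,-0.14],
    [0,0,-0.14],
    [0,0,-0.14],
    [0,0,-0.14],
    [0,0,-0.143],
  ],
  gripper=[0,0,0,0,0,0,0,0,0],
)

```text
time: 19.6
tool_pos: [0.579, -0.0566, 0.1662]
tool_rot: [3.141, -0.001, 1.776]
contact_force: [-0.7, 0.5, -0.4]
opening: 0.046
```

>>> carry_out(
  translation=[
    [-0.03,-0.015,0],
    [-0.03,-0.015,0],
    [-0.03,-0.015,0],
    [-0.03,-0.015,0],
    [-0.03,-0.015,0],
    [-0.03,-0.015,0],
    [-0.03,-0.015,0],
    [-0.029,-0.015,0],
    [0,0,0.03],
    [0,0,0.03],
  ],
  turn=[
    [0,0,0],
    [0,0,0],
    [0,0,0],
    [0,0,0],
    [0,0,0],
    [0,0,0],
    [0,0,0],
    [0,0,0],
    [0,0,0],
    [0,0,0],
  ],
  gripper=[0,0,0,0,0,0,0,0,0,0],
)

```text
time: 20.6
tool_pos: [0.5089, -0.3164, 0.1062]
tool_rot: [3.139, 0.002, 1.768]
contact_force: [0.0, 1.2, -0.7]
opening: 0.046
```

>>> carry_out(
  translation=[
    [0,0,0.01],
    [0,0,0.01],
    [0,0,0],
  ],
  turn=[
    [0,0,0],
    [0,0,0],
    [0,0,0],
  ],
  gripper=[0,0,0],
)

```text
time: 20.9
tool_pos: [0.5087, -0.3146, 0.0859]
tool_rot: [-3.141, -0.001, 1.77]
contact_force: [-0.5, -0.4, 0.1]
opening: 0.0456
```

```bash
python3 - <<'E'
from h import *
s=robot.observe(); print(s["tool_pos"],s["tool_rot"],s["opening"])
p=read_camera("top");q=read_camera("scene"); im=cv2.cvtColor(p["img"],cv2.COLOR_RGB2BGR); im2=cv2.cvtColor(q["img"],cv2.COLOR_RGB2BGR)
a=cv2.resize(im[150:280,95:230],None,fx=3,fy=3,interpolation=cv2.INTER_CUBIC); b=cv2.resize(im2[190:310,90:220],None,fx=4,fy=4,interpolation=cv2.INTER_CUBIC)
o=np.zeros((480,405+390,3),np.uint8); o[:390,:405]=a; o[:480,405:]=b[:,60:450]
# overlay expected tips (z+28) small dots
y=s["tool_rot"][2];u=np.array([np.cos(y),np.sin(y),0])
for sg in(-1,1):
    for dz in (0,.028):
        c=proj(q,np.array(s["tool_pos"])+[0,0,dz]+sg*u*s["opening"]/2); print(sg,dz,c, ((c-[90,190])*4-[60,0]+[405,0]).round())
cv2.imwrite("pics/pin1.png",o)
c=proj(q,[.508,-.3155,.087]);print("pin top pred",c,(c-[90,190])*4+[345,0])
E
```

```text
[ 0.50869974 -0.31464205  0.08591808] [-3.14122881e+00 -7.82938203e-04  1.77044941e+00] 0.045619207402607935
-1 0 [136.86955002 256.9100839 ] [532. 268.]
-1 0.028 [134.04341283 247.52333862] [521. 230.]
1 0 [151.71437587 242.71686387] [592. 211.]
1 0.028 [149.29462374 233.35357502] [582. 173.]
pin top pred [143.77688847 249.40701729] [560.10755388 237.62806916]
```

View pics/pin1.png

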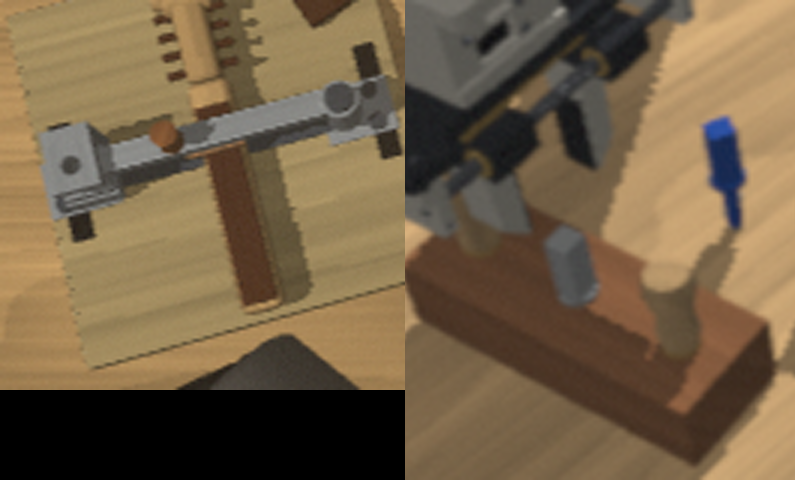

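The left crop shows the bar lying shut in the fork. On the right, the fingertips at about (520,232) and (592,168) straddle the steel pin at (565,237) and fit the +28 mm offset. I'll descend and grip.

>>> carry_out(
  translation=[
    [-0.001,0,0.01],
    [0,0,0.015],
    [0,0,0.015],
    [0,0,0.01],
    [0,0,0.004],
    [0,0,0.003],
    [0,0,0.002],
    [0,0,0.001],
    [0,0,0],
  ],
  turn=[
    [0,0,0],
    [0,0,0],
    [0,0,0],
    [0,0,0],
    [0,0,0],
    [0,0,0],
    [0,0,0],
    [0,0,0],
    [0,0,0],
  ],
  gripper=[0,0,0,0,0,0,0,0,0],
)

```text
time: 21.9
tool_pos: [0.5091, -0.3163, 0.0267]
tool_rot: [3.141, 0.001, 1.77]
contact_force: [-0.6, -0.5, 0.3]
opening: 0.0459
```

>>> carry_out(
  translation=[
    [0,0,0],
    [0,0,0],
    [0,0,0],
    [0,0,0],
    [0,0,0],
    [0,0,0],
    [0,0,0],
    [0,0,0],
  ],
  turn=[
    [0,0,0],
    [0,0,0],
    [0,0,0],
    [0,0,0],
    [0,0,0],
    [0,0,0],
    [0,0,0],
    [0,0,0],
  ],
  gripper=[1,1,1,1,1,1,1,1],
  squeeze=25,
)

```text
time: 22.7
tool_pos: [0.5088, -0.316, 0.0264]
tool_rot: [-3.142, -0.0, 1.77]
contact_force: [-0.3, 1.5, 1.1]
opening: 0.0158
```

>>> carry_out(
  translation=[
    [0,0,-0.005],
    [0,0,-0.01],
    [0,0,-0.015],
    [0,0,-0.02],
    [0,0,-0.02],
    [0,0,-0.02],
    [0,0,-0.02],
    [0,0,-0.01],
    [0,0,0],
  ],
  turn=[
    [0,0,0],
    [0,0,0],
    [0,0,0],
    [0,0,0],
    [0,0,0],
    [0,0,0],
    [0,0,0],
    [0,0,0],
    [0,0,0],
  ],
  gripper=[1,1,1,1,1,1,1,1,1],
)

```text
time: 23.6
tool_pos: [0.5097, -0.3169, 0.1484]
tool_rot: [3.139, 0.003, 1.77]
contact_force: [-0.5, -0.1, -2.0]
opening: 0.016
```

>>> carry_out(
  translation=[
    [0.02,0.0056,0],
    [0.04,0.0112,0],
    [0.04,0.0112,0],
    [0.04,0.0112,0],
    [0.04,0.0112,0],
    [0.04,0.0112,0],
    [0.04,0.0112,0],
    [0.04,0.0112,0],
    [0.04,0.0112,0],
    [0.04,0.0112,0],
  ],
  turn=[
    [0,0,0],
    [0,0,0],
    [0,0,0],
    [0,0,0],
    [0,0,0],
    [0,0,0],
    [0,0,0],
    [0,0,0],
    [0,0,0],
    [0,0,0],
  ],
  gripper=[1,1,1,1,1,1,1,1,1,1],
)

```text
time: 24.6
tool_pos: [0.5365, 0.08, 0.1452]
tool_rot: [-3.139, -0.001, 1.77]
contact_force: [0.9, 0.1, -0.8]
opening: 0.0159
```

>>> carry_out(
  translation=[
    [0.04,0.0112,0],
    [0.04,0.0112,0],
    [0.02,0.005,0],
    [0,0,0],
  ],
  turn=[
    [0,0,0],
    [0,0,0],
    [0,0,0],
    [0,0,0],
  ],
  gripper=[1,1,1,1],
)

```text
time: 25.0
tool_pos: [0.5433, 0.1843, 0.145]
tool_rot: [-3.139, -0.001, 1.774]
contact_force: [0.3, 0.3, -1.0]
opening: 0.0159
```

```bash
python3 - <<'E'
from h import *
s=robot.observe(); t=np.array(s["tool_pos"]); print(t,s["opening"],s["contact_force"],s["time"])
q=read_camera("scene"); save(q,"hold.png")
tip=t+[0,0,-.0194]
print("expected tip",tip,proj(q,tip),"ear",proj(q,[.545,.1815,.089]))
print([(a["pixel"],a["score"]) for a in nets.tip_of(q,"pin_tip")],[(a["pixel"],a["score"]) for a in nets.tip_of(q,"ear_nominal")],[(a["pixel"],a["score"]) for a in nets.tip_of(q,"pin_grip")])
g=q["img"].astype(int)
c=proj(q,tip).round().astype(int); print(c)
for r in range(c[1]-20,c[1]+30): print(r,g[r,c[0]-14:c[0]+15].mean(1).round().astype(int).tolist())
E
```

```text
[0.54332093 0.18433341 0.14495829] 0.015909388801211552 [ 0.30339613  0.26941684 -1.04568309] 25.0
expected tip [0.54332093 0.18433341 0.12555829] [303.333314   139.62363335] ear [302.45070974 151.85060169]
[([187.6, 245.1], 0.65), ([303.0, 140.1], 0.44)] [([304.4, 153.7], 0.78)] [([209.7, 240.0], 0.65), ([303.8, 117.0], 0.59), ([181.8, 224.0], 0.57)]
[303 140]
120 [157, 158, 157, 158, 157, 159, 159, 151, 126, 100, 94, 92, 93, 94, 94, 90, 87, 83, 78, 67, 71, 108, 136, 146, 148, 149, 148, 148, 145]
121 [156, 158, 157, 160, 158, 159, 159, 158, 142, 112, 89, 86, 89, 92, 92, 92, 86, 84, 79, 80, 102, 129, 146, 148, 149, 146, 145, 144, 144]
122 [157, 156, 158, 158, 158, 160, 161, 161, 158, 137, 106, 89, 80, 80, 84, 85, 83, 83, 81, 98, 130, 146, 149, 147, 145, 144, 143, 143, 144]
123 [156, 158, 159, 158, 161, 160, 161, 162, 160, 156, 143, 120, 92, 77, 79, 77, 79, 80, 80, 109, 137, 146, 146, 143, 143, 141, 143, 143, 144]
124 [157, 158, 159, 159, 161, 161, 161, 160, 158, 156, 149, 132, 101, 82, 82, 80, 78, 78, 79, 108, 135, 143, 143, 142, 143, 143, 143, 142, 142]
125 [157, 158, 159, 158, 159,
[... 5655 characters left out ...]
0, 80, 80, 80, 79, 76, 71, 70, 79, 120, 146, 148, 148, 149]
165 [158, 144, 105, 61, 51, 50, 53, 65, 85, 95, 95, 89, 77, 73, 79, 88, 90, 85, 80, 81, 77, 71, 72, 80, 120, 144, 147, 148, 150]
166 [158, 141, 98, 59, 49, 51, 53, 64, 82, 95, 90, 81, 75, 75, 79, 84, 87, 85, 82, 82, 77, 71, 72, 85, 123, 146, 148, 151, 153]
167 [157, 127, 79, 56, 51, 52, 52, 65, 84, 91, 85, 73, 74, 78, 83, 82, 81, 81, 80, 79, 76, 71, 71, 88, 124, 146, 148, 152, 154]
168 [156, 126, 76, 57, 52, 53, 53, 64, 83, 85, 75, 73, 79, 80, 82, 82, 80, 78, 81, 80, 76, 71, 73, 87, 124, 144, 147, 150, 151]
169 [152, 122, 76, 57, 53, 53, 53, 55, 68, 75, 74, 79, 84, 86, 86, 83, 79, 80, 80, 79, 76, 71, 73, 91, 121, 136, 141, 141, 140]
```

The pin tip appears at (303.5,140) and the ear hole at (302.8,152), both within 0.4 px of my estimates. I'll correct the last 3 mm and lower.

>>> carry_out(
  translation=[
    [-0.0031,0.0011,0],
    [0,0,0.01],
    [0,0,0.01],
    [0,0,0.008],
    [0,0,0.004],
    [0,0,0],
  ],
  turn=[
    [0,0,0],
    [0,0,0],
    [0,0,0],
    [0,0,0],
    [0,0,0],
    [0,0,0],
  ],
  gripper=[1,1,1,1,1,1],
)

```text
time: 25.8
tool_pos: [0.5462, 0.1779, 0.1133]
tool_rot: [-3.14, 0.0, 1.77]
contact_force: [-0.1, -1.1, -0.8]
opening: 0.016
```

>>> carry_out(
  translation=[
    [0,0,0.001],
    [0,0,0.001],
    [0,0,0.001],
    [0,0,0.001],
    [0,0,0.0005],
    [0,0,0],
  ],
  turn=[
    [0,0,0],
    [0,0,0],
    [0,0,0],
    [0,0,0],
    [0,0,0],
    [0,0,0],
  ],
  gripper=[1,1,1,1,1,1],
)

```text
time: 26.4
tool_pos: [0.5467, 0.178, 0.1099]
tool_rot: [-3.142, 0.0, 1.77]
contact_force: [0.1, 0.4, -1.2]
opening: 0.016
```

>>> carry_out(
  translation=[
    [0,0,0.0005],
    [0,0,0.0005],
    [0,0,0.0005],
    [0,0,0],
  ],
  turn=[
    [0,0,0],
    [0,0,0],
    [0,0,0],
    [0,0,0],
  ],
  gripper=[1,1,1,1],
)

```text
time: 26.8
tool_pos: [0.5468, 0.178, 0.1084]
tool_rot: [-3.142, 0.0, 1.77]
contact_force: [0.3, -0.4, -0.4]
opening: 0.0161
```

>>> carry_out(
  translation=[
    [0,0,-0.003],
    [0.0038,-0.0011,0],
    [0,0,0],
    [0,0,0],
    [0,0,0],
  ],
  turn=[
    [0,0,0],
    [0,0,0],
    [0,0,0],
    [0,0,0],
    [0,0,0],
  ],
  gripper=[1,1,1,1,1],
)

```text
time: 27.3
tool_pos: [0.5449, 0.1816, 0.1114]
tool_rot: [-3.142, 0.0, 1.77]
contact_force: [0.5, -0.1, -0.5]
opening: 0.0158
```

```bash
python3 - <<'E'
from h import *
s=robot.observe(); t=np.array(s["tool_pos"]); print(t,s["contact_force"],s["time"])
q=read_camera("scene"); g=q["img"].astype(int)
tip=t+[0,0,-.0194]; print(proj(q,tip),proj(q,tip+[0,0,.03]),proj(q,[.545,.1815,.089]))
for r in list(range(138,158)): print(r,g[r,293:314].mean(1).round().astype(int).tolist())
E
```

```text
[0.54489608 0.18156537 0.11137877] [ 0.46122928 -0.1057419  -0.50550402] 27.3
[302.49406944 150.9025504 ] [303.10720949 141.42235062] [302.45070974 151.85060169]
138 [142, 141, 141, 142, 142, 142, 124, 96, 84, 82, 83, 83, 81, 83, 106, 131, 144, 146, 147, 151, 152]
139 [141, 142, 142, 143, 144, 144, 132, 106, 89, 85, 85, 84, 80, 84, 111, 135, 143, 145, 149, 152, 155]
140 [141, 140, 142, 144, 147, 149, 140, 123, 101, 87, 82, 82, 84, 96, 125, 141, 142, 145, 147, 151, 154]
141 [139, 141, 145, 148, 150, 150, 149, 145, 123, 95, 79, 80, 99, 128, 141, 144, 142, 143, 145, 147, 150]
142 [141, 147, 148, 151, 151, 149, 149, 148, 126, 93, 81, 82, 117, 141, 143, 143, 142, 143, 141, 141, 147]
143 [146, 149, 151, 151, 151, 151, 149, 148, 126, 94, 81, 85, 118, 143, 144, 143, 141, 140, 141, 143, 148]
144 [150, 152, 150, 151, 152, 150, 149, 148, 124, 89, 82, 89, 122, 143, 143, 143, 141, 142, 143, 146, 148]
145 [152, 151, 151, 152, 151, 150, 151, 147, 123, 88, 80, 91, 124, 143, 144, 143, 144, 145, 146, 145, 147]
146 [152, 154, 153, 152, 151, 153, 152, 149, 123, 87, 80, 89, 121, 142, 144, 146, 147, 148, 
[... 416 characters left out ...]
3, 154, 152, 154, 157, 160]
151 [155, 152, 149, 135, 113, 97, 96, 92, 85, 77, 78, 101, 131, 143, 144, 148, 151, 154, 156, 157, 157]
152 [154, 152, 142, 119, 99, 95, 94, 89, 82, 78, 81, 84, 95, 101, 105, 128, 144, 147, 151, 151, 138]
153 [153, 149, 128, 100, 94, 93, 93, 92, 89, 85, 85, 89, 93, 95, 95, 100, 102, 106, 127, 135, 116]
154 [153, 144, 117, 89, 88, 88, 90, 94, 93, 91, 92, 92, 94, 94, 96, 95, 96, 96, 96, 94, 94]
155 [152, 142, 114, 87, 83, 83, 83, 86, 88, 90, 92, 92, 93, 94, 95, 94, 94, 94, 88, 79, 87]
156 [153, 139, 110, 87, 82, 84, 82, 83, 83, 83, 84, 86, 86, 93, 93, 93, 92, 89, 80, 73, 89]
157 [151, 143, 122, 100, 87, 81, 83, 83, 82, 83, 83, 82, 81, 83, 83, 84, 83, 77, 70, 74, 90]
```

>>> carry_out(
  translation=[
    [0,0,0.001],
    [0,0,0.001],
    [0,0,0.001],
    [0,0,0.0005],
    [0,0,0.0005],
    [0,0,0],
  ],
  turn=[
    [0,0,0],
    [0,0,0],
    [0,0,0],
    [0,0,0],
    [0,0,0],
    [0,0,0],
  ],
  gripper=[1,1,1,1,1,1],
)

```text
time: 27.95
tool_pos: [0.5449, 0.1815, 0.1073]
tool_rot: [-3.141, 0.0, 1.77]
contact_force: [-0.6, -0.3, -0.3]
opening: 0.016
```

>>> carry_out(
  translation=[
    [0,0,0.0005],
    [0,0,0.0005],
    [0,0,0],
  ],
  turn=[
    [0,0,0],
    [0,0,0],
    [0,0,0],
  ],
  gripper=[1,1,1],
)

```text
time: 28.25
tool_pos: [0.5449, 0.1815, 0.1063]
tool_rot: [-3.141, 0.0, 1.77]
contact_force: [-0.3, 0.2, -1.0]
opening: 0.0158
```

>>> carry_out(
  translation=[
    [0,0,0.0005],
    [0,0,0.0005],
    [0,0,0.0005],
    [0,0,0.0005],
    [0,0,0],
  ],
  turn=[
    [0,0,0],
    [0,0,0],
    [0,0,0],
    [0,0,0],
    [0,0,0],
  ],
  gripper=[1,1,1,1,1],
)

```text
time: 28.75
tool_pos: [0.5449, 0.1815, 0.1043]
tool_rot: [-3.141, 0.0, 1.77]
contact_force: [-0.3, 0.1, -0.9]
opening: 0.0159
```

>>> carry_out(
  translation=[
    [0,0,0.0005],
    [0,0,0.0005],
    [0,0,0.0005],
    [0,0,0.0005],
    [0,0,0],
  ],
  turn=[
    [0,0,0],
    [0,0,0],
    [0,0,0],
    [0,0,0],
    [0,0,0],
  ],
  gripper=[1,1,1,1,1],
)

```text
time: 29.25
tool_pos: [0.5449, 0.1815, 0.1023]
tool_rot: [-3.142, 0.0, 1.77]
contact_force: [-0.2, 0.2, -1.8]
opening: 0.016
```

>>> carry_out(
  translation=[
    [0,0,0.0005],
    [0,0,0.0005],
    [0,0,0.0005],
    [0,0,0.0005],
    [0,0,0],
  ],
  turn=[
    [0,0,0],
    [0,0,0],
    [0,0,0],
    [0,0,0],
    [0,0,0],
  ],
  gripper=[1,1,1,1,1],
)

```text
time: 29.75
tool_pos: [0.545, 0.1816, 0.1003]
tool_rot: [3.141, -0.0, 1.77]
contact_force: [0.7, -0.2, -0.2]
opening: 0.0159
```

>>> carry_out(
  translation=[
    [0,0,0.001],
    [0,0,0.001],
    [0,0,0.001],
    [0,0,0.001],
    [0,0,0.001],
    [0,0,0],
  ],
  turn=[
    [0,0,0],
    [0,0,0],
    [0,0,0],
    [0,0,0],
    [0,0,0],
    [0,0,0],
  ],
  gripper=[1,1,1,1,1,1],
)

```text
time: 30.35
tool_pos: [0.545, 0.1816, 0.0953]
tool_rot: [3.141, -0.0, 1.77]
contact_force: [0.7, 1.6, -1.5]
opening: 0.0155
```

>>> carry_out(
  translation=[
    [0,0,0.0005],
    [0,0,0.0005],
    [0,0,0.0005],
    [0,0,0.0005],
    [0,0,0],
  ],
  turn=[
    [0,0,0],
    [0,0,0],
    [0,0,0],
    [0,0,0],
    [0,0,0],
  ],
  gripper=[1,1,1,1,1],
)

```text
time: 30.85
tool_pos: [0.545, 0.1816, 0.0934]
tool_rot: [3.141, -0.0, 1.77]
contact_force: [1.0, 1.1, -0.4]
opening: 0.0159
```

>>> carry_out(
  translation=[
    [0,0,0.0005],
    [0,0,0.0005],
    [0,0,0],
  ],
  turn=[
    [0,0,0],
    [0,0,0],
    [0,0,0],
  ],
  gripper=[1,1,1],
)

```text
time: 31.15
tool_pos: [0.545, 0.1816, 0.0924]
tool_rot: [3.141, 0.0, 1.77]
contact_force: [1.1, 1.9, -1.5]
opening: 0.0158
```

>>> carry_out(
  translation=[
    [0,0,0.0005],
    [0,0,0.0005],
    [0,0,0],
  ],
  turn=[
    [0,0,0],
    [0,0,0],
    [0,0,0],
  ],
  gripper=[1,1,1],
)

```text
time: 31.45
tool_pos: [0.545, 0.1816, 0.0914]
tool_rot: [3.141, 0.0, 1.77]
contact_force: [1.5, 2.3, -0.7]
opening: 0.016
```

>>> carry_out(
  translation=[
    [0,0,0.0005],
    [0,0,0.0005],
    [0,0,0],
  ],
  turn=[
    [0,0,0],
    [0,0,0],
    [0,0,0],
  ],
  gripper=[1,1,1],
)

```text
time: 31.75
tool_pos: [0.5451, 0.1816, 0.0904]
tool_rot: [3.141, 0.0, 1.77]
contact_force: [1.3, 1.5, -0.5]
opening: 0.0159
```

>>> carry_out(
  translation=[
    [0,0,0.0005],
    [0,0,0.0005],
    [0,0,0],
  ],
  turn=[
    [0,0,0],
    [0,0,0],
    [0,0,0],
  ],
  gripper=[1,1,1],
)

```text
time: 32.05
tool_pos: [0.545, 0.1815, 0.0894]
tool_rot: [3.141, 0.0, 1.77]
contact_force: [1.7, 2.6, -0.6]
opening: 0.0158
```

>>> carry_out(
  translation=[
    [0.0004,0.0004,0],
    [0,0,0.0005],
    [0,0,0.0005],
    [0,0,0.0005],
    [0,0,0],
  ],
  turn=[
    [0,0,0],
    [0,0,0],
    [0,0,0],
    [0,0,0],
    [0,0,0],
  ],
  gripper=[1,1,1,1,1],
)

```text
time: 32.55
tool_pos: [0.545, 0.1818, 0.0876]
tool_rot: [-3.141, 0.0, 1.77]
contact_force: [1.2, 1.0, -0.5]
opening: 0.0158
```

>>> carry_out(
  translation=[
    [0,0,0.0005],
    [0,0,0.0005],
    [0,0,0.0005],
    [0,0,0],
  ],
  turn=[
    [0,0,0],
    [0,0,0],
    [0,0,0],
    [0,0,0],
  ],
  gripper=[1,1,1,1],
)

```text
time: 32.95
tool_pos: [0.5452, 0.1819, 0.0863]
tool_rot: [-3.141, 0.0, 1.77]
contact_force: [0.9, 0.6, -0.9]
opening: 0.0158
```

>>> carry_out(
  translation=[
    [0,0,0.0005],
    [0,0,0.0005],
    [0,0,0.0005],
    [0,0,0.0005],
    [0,0,0],
  ],
  turn=[
    [0,0,0],
    [0,0,0],
    [0,0,0],
    [0,0,0],
    [0,0,0],
  ],
  gripper=[1,1,1,1,1],
)

```text
time: 33.45
tool_pos: [0.5451, 0.182, 0.0843]
tool_rot: [-3.141, 0.0, 1.77]
contact_force: [0.3, 1.0, -1.4]
opening: 0.0159
```

Nose at about 65 mm and the forces are small. I'll continue down toward home at a reading of about 0.070.

>>> carry_out(
  translation=[
    [0,0,0.001],
    [0,0,0.001],
    [0,0,0.001],
    [0,0,0.001],
    [0,0,0],
  ],
  turn=[
    [0,0,0],
    [0,0,0],
    [0,0,0],
    [0,0,0],
    [0,0,0],
  ],
  gripper=[1,1,1,1,1],
)

```text
time: 33.95
tool_pos: [0.5452, 0.182, 0.0802]
tool_rot: [-3.141, 0.0, 1.77]
contact_force: [0.4, 0.9, -1.5]
opening: 0.0164
```

>>> carry_out(
  translation=[
    [0,0,0.001],
    [0,0,0.001],
    [0,0,0.001],
    [0,0,0.001],
    [0,0,0],
  ],
  turn=[
    [0,0,0],
    [0,0,0],
    [0,0,0],
    [0,0,0],
    [0,0,0],
  ],
  gripper=[1,1,1,1,1],
)

```text
time: 34.45
tool_pos: [0.5452, 0.182, 0.0762]
tool_rot: [-3.141, 0.0, 1.77]
contact_force: [-0.0, 0.5, -0.4]
opening: 0.0156
```

>>> carry_out(
  translation=[
    [0,0,0.001],
    [0,0,0.001],
    [0,0,0.001],
    [0,0,0],
  ],
  turn=[
    [0,0,0],
    [0,0,0],
    [0,0,0],
    [0,0,0],
  ],
  gripper=[1,1,1,1],
)

```text
time: 34.85
tool_pos: [0.5452, 0.182, 0.0732]
tool_rot: [-3.141, 0.0, 1.77]
contact_force: [0.4, 0.4, -1.1]
opening: 0.0156
```

>>> carry_out(
  translation=[
    [0,0,0.0005],
    [0,0,0.0005],
    [0,0,0.0005],
    [0,0,0.0005],
    [0,0,0],
  ],
  turn=[
    [0,0,0],
    [0,0,0],
    [0,0,0],
    [0,0,0],
    [0,0,0],
  ],
  gripper=[1,1,1,1,1],
)

```text
time: 35.35
tool_pos: [0.5452, 0.182, 0.0713]
tool_rot: [-3.141, 0.0, 1.77]
contact_force: [-0.0, 0.7, -0.9]
opening: 0.0158
```

>>> carry_out(
  translation=[
    [0,0,0.0005],
    [0,0,0],
  ],
  turn=[
    [0,0,0],
    [0,0,0],
  ],
  gripper=[1,1],
)

```text
time: 35.55
tool_pos: [0.5452, 0.182, 0.0708]
tool_rot: [-3.142, 0.0, 1.77]
contact_force: [0.2, 0.4, -1.5]
opening: 0.0159
```

>>> carry_out(
  translation=[
    [0,0,0.0005],
    [0,0,0],
  ],
  turn=[
    [0,0,0],
    [0,0,0],
  ],
  gripper=[1,1],
)

```text
time: 35.75
tool_pos: [0.5452, 0.182, 0.0704]
tool_rot: [-3.142, 0.0, 1.77]
contact_force: [0.2, 1.0, -0.4]
opening: 0.0157
```

>>> carry_out(
  translation=[
    [0,0,0.0005],
    [0,0,0],
  ],
  turn=[
    [0,0,0],
    [0,0,0],
  ],
  gripper=[1,1],
)

```text
time: 35.95
tool_pos: [0.5453, 0.182, 0.0703]
tool_rot: [3.141, 0.0, 1.77]
contact_force: [-0.9, 0.1, 3.0]
opening: 0.0157
```

>>> carry_out(
  translation=[
    [0,0,0.0005],
    [0,0,0],
  ],
  turn=[
    [0,0,0],
    [0,0,0],
  ],
  gripper=[1,1],
)

```text
time: 36.15
tool_pos: [0.5453, 0.1821, 0.0702]
tool_rot: [3.141, 0.0, 1.77]
contact_force: [-1.4, 0.5, 7.2]
opening: 0.0161
```

The flange is seated: firm contact at the predicted home height, 7 N. I'll ease off the load, open partway to stay clear of the knob, and rise.

>>> carry_out(
  translation=[
    [0,0,-0.0005],
    [0,0,-0.0003],
    [0,0,0],
    [0,0,0],
    [0,0,0],
    [0,0,0],
    [0,0,0],
  ],
  turn=[
    [0,0,0],
    [0,0,0],
    [0,0,0],
    [0,0,0],
    [0,0,0],
    [0,0,0],
    [0,0,0],
  ],
  gripper=[1,1,0.25,0.25,0.25,0.25,0.25],
)

```text
time: 36.85
tool_pos: [0.5452, 0.182, 0.0701]
tool_rot: [-3.141, 0.0, 1.77]
contact_force: [0.1, -0.1, 0.1]
opening: 0.0343
```

>>> carry_out(
  translation=[
    [0,0,-0.005],
    [0,0,-0.015],
    [0,0,-0.025],
    [0,0,-0.03],
    [0,0,-0.03],
    [0,0,-0.02],
    [-0.04,0,0],
    [-0.04,0,0],
    [-0.04,0,0],
    [-0.04,0,0],
  ],
  turn=[
    [0,0,0],
    [0,0,0],
    [0,0,0],
    [0,0,0],
    [0,0,0],
    [0,0,0],
    [0,0,0],
    [0,0,0],
    [0,0,0],
    [0,0,0],
  ],
  gripper=[0.25,0.25,0.25,0.25,0.25,0.25,0.25,0.25,0.25,0.25],
)

```text
time: 37.85
tool_pos: [0.5771, 0.0238, 0.1958]
tool_rot: [3.141, 0.0, 1.77]
contact_force: [0.8, 0.7, -0.6]
opening: 0.0346
```

>>> carry_out(
  translation=[
    [-0.04,0,0],
    [-0.04,0,0],
    [-0.04,0,0],
    [-0.04,0,0],
    [-0.04,0,0],
    [0,0,0],
    [0,0,0],
  ],
  turn=[
    [0,0,0],
    [0,0,0],
    [0,0,0],
    [0,0,0],
    [0,0,0],
    [0,0,0],
    [0,0,0],
  ],
  gripper=[0.25,0.25,0.25,0.25,0.25,0.25,0.25],
)

```text
time: 38.55
tool_pos: [0.6162, -0.1716, 0.195]
tool_rot: [-3.141, -0.001, 1.768]
contact_force: [-0.3, 0.5, 0.2]
opening: 0.0344
```

```bash
python3 - <<'E'
from h import *
s=robot.observe(); print(s["tool_pos"],s["contact_force"],s["time"],s["opening"])
p=read_camera("top");q=read_camera("scene"); im=cv2.cvtColor(p["img"],cv2.COLOR_RGB2BGR); im2=cv2.cvtColor(q["img"],cv2.COLOR_RGB2BGR)
a=cv2.resize(im[150:280,95:225],None,fx=3,fy=3,interpolation=cv2.INTER_CUBIC); b=cv2.resize(im2[110:230,230:330],None,fx=4,fy=4,interpolation=cv2.INTER_CUBIC)
o=np.zeros((590,790,3),np.uint8); o[:390,:390]=a; o[:480,390:790]=b
o[392:592-2,:390]=cv2.resize(im[165:280,290:410],(390,198))[:198]
cv2.imwrite("pics/final.png",o)
for z in(.051,.089,.131): print(z,proj(q,[.5453,.182,z]),(proj(q,[.5453,.182,z])-[230,110])*4+[390,0],(proj(p,[.5453,.182,z])-[95,150])*3)
E
```

```text
[ 0.61622824 -0.17157225  0.19503784] [-0.34988384  0.51643149  0.23038722] 38.55 0.03440100863722645
0.051 [301.90325088 163.32076939] [677.6130035  213.28307754] [ 83.40156173 173.2583165 ]
0.089 [302.65228084 151.81108995] [680.60912337 167.2443598 ] [ 69.12908275 164.38673553]
0.131 [303.51911131 138.49127455] [684.07644526 113.9650982 ] [ 52.00376596 153.74186895]
```

View pics/final.png

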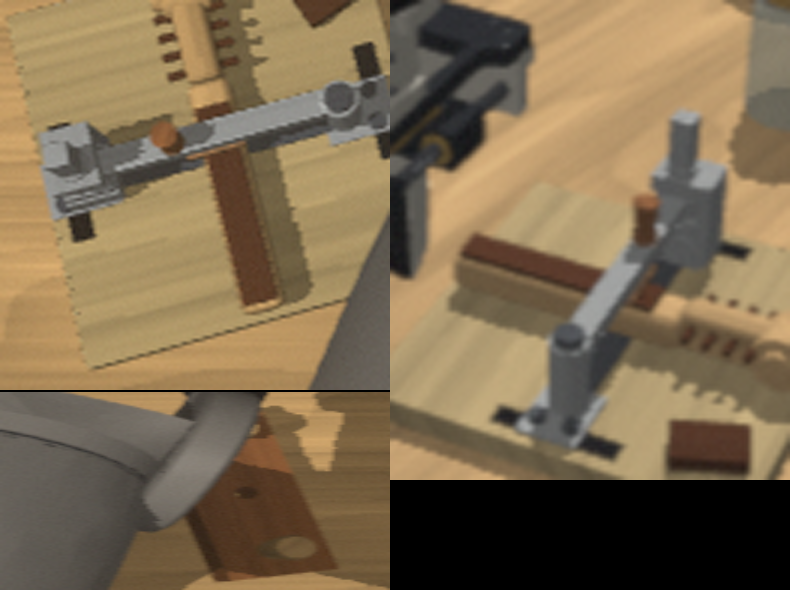

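The last picture shows the pin upright in the ear, its top at crop (684,116) against a predicted (684,114). The bar lies shut and the arm is clear, so I'm handing in.

```bash
python3 -c "
from cell import robot
print(robot.hand_in()); print(robot.observe()['time'])"
```

```text
the job is handed in; nothing more can be done
None
the job is handed in; nothing more can be done
```

The bar is shut in its fork and the steel locking pin stands home through the ear and eye. The job was handed in at about 39 s of the 72 s allowed. No verdict is reported, so this rests on my own checks.

**What I did:**
- **Bar:** I pushed it shut by its knob until it met the hard stop at about 9 N.
- **Pin:** I took it from the block's middle hole and fed it down with forces under about 4 N. At the predicted height the flange stopped it, with at most 7 N.
- **Release:** I eased off the load, let go and moved the arm clear.

**Last checks:**
- **Pin:** It stands upright. Its top is 2 px of the enlarged crop (about half a camera pixel) from where a seated pin should show, and the nose works out at about 51 mm above the bench.
- **Bar:** It lies shut in the fork in both views.
- **Arm:** It touched nothing, with the force reading near zero.

**What disagreed or went unchecked:**
- **Height reading:** The fingertips were about 28 mm higher than the reported tool height. My first sweep passed over the knob without touching it. I measured the offset in the images, lowered by it, and set the pin's depth from its known height in the block.
- **Gouges and jar:** My last picture shows only one gouge clearly. The arm hid most of the other, and the jar was not in view. I never went near the jar, and I felt no unexpected contact at the block.

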